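Close the loaded specimen chamber and hold its seal shut

TASK

One of the two specimen chambers on the bench holds the red specimen disc and the other a white blank. Pick up the black cover, fit it over the two dowels of the chamber with the red disc and press it down against the sprung seal until it is fully home, flush on the metal block all round; finish while still holding it pressed shut, with the gripper on it. Do not press on the chamber with the white blank, and do not knock or shift the other things on the bench.

Things in the scene. Friction and masses are not known exactly. Their poses are not given: they have to be found in the camera images.
- cover: loose upper half, 0.26-0.43 kg: black plate 110 (x) x 70 (y) x 14 mm flat on the bench. Origin: centre of its underside, z up. Aluminium grip bar on its middle: 50 mm along x, 16 mm wide in y, 14 to 40 mm above the origin. Two 9.5 mm holes go through it at x = +-42 mm, y = 0. Fits either way round, x along the chamber's x. Home: underside on the block's top; let go, it rides up on the seal.
- chamber_a: lower half, fixed to the bench: aluminium block 120 (x) x 90 (y) x 28 mm high. Origin: centre of its underside, z up. Two steel dowels, 8 mm thick with tapered tips, at x = +-42 mm, y = 0, rise 18 mm above its top face (z 28 to 46). Between them a black square seal frame (60 mm outside, 38 inside) springs 5 mm above the face, round a 31 mm pocket, 5 mm deep, with a disc in it.
- chamber_b: lower half, fixed to the bench: aluminium block 120 (x) x 90 (y) x 28 mm high. Origin: centre of its underside, z up. Two steel dowels, 8 mm thick with tapered tips, at x = +-42 mm, y = 0, rise 18 mm above its top face (z 28 to 46). Between them a black square seal frame (60 mm outside, 38 inside) springs 5 mm above the face, round a 31 mm pocket, 5 mm deep, with a disc in it.
- seal_a (a joint): black sprung seal frame of chamber_a: 0 = fully up (5 mm above the block's top face), grows as it is pressed down, 0.005 = level with the top face. It pushes up with about 6 N at 0 and 14 N at 0.005.
- seal_b (a joint): black sprung seal frame of chamber_b: 0 = fully up (5 mm above the block's top face), grows as it is pressed down, 0.005 = level with the top face. It pushes up with about 6 N at 0 and 14 N at 0.005.
- specimen: red disc, 28 mm across, 4 mm thick, loose in the pocket of one chamber (which one changes). Origin: centre of its underside.
- blank: white disc, 28 mm across, 4 mm thick, loose in the pocket of the other chamber. Origin: centre of its underside.
- reagent: brown glass bottle, 64 mm across, 130 mm high, standing; origin under its centre. Leave alone.
- dish: closed clear petri dish, 90 mm across, 16 mm high; origin under its centre. Leave alone.
- lens: spare microscope objective, black with a yellow ring, 28 mm across, 48 mm high, standing; origin under its centre. Leave alone.
- slide_box: white box with green lid, 87 x 102 x 34 mm; origin under its centre. Leave alone.

How it is judged:
On the way:
1. the cover is lifted clear of the bench (height (world z) of cover above 0.045 m), for 0.1 s.
At the end, for the whole second after the job is handed in: the cover is on the chamber whose pocket holds the red disc: centred within 3 mm, parallel and level within 0.04 rad, underside at most 1.5 mm above the block, seal pressed at least 3.5 of 5 mm, at rest, the fingers bearing on it with over 3 N (((horizontal distance between specimen and chamber_a below 0.006 m and horizontal distance between cover and chamber_a below 0.003 m and angle between the x axis of cover and the x axis of chamber_a, either way round below 0.04 rad and angle between cover's own z axis and vertical below 0.04 rad and z of cover in the frame of chamber_a between 0.026 and 0.0295 m and value of joint seal_a above 0.0035 m and contact force between the fingers and cover above 3 N and linear speed of cover below 0.02 m/s) or (horizontal distance between specimen and chamber_b below 0.006 m and horizontal distance between cover and chamber_b below 0.003 m and angle between the x axis of cover and the x axis of chamber_b, either way round below 0.04 rad and angle between cover's own z axis and vertical below 0.04 rad and z of cover in the frame of chamber_b between 0.026 and 0.0295 m and value of joint seal_b above 0.0035 m and contact force between the fingers and cover above 3 N and linear speed of cover below 0.02 m/s))); the arm keeps its last pose, push and grip.
It fails at once if the seal of the chamber with the white blank is pressed down more than 2 mm ((horizontal distance between blank and chamber_a below 0.01 m and value of joint seal_a above 0.002 m) or (horizontal distance between blank and chamber_b below 0.01 m and value of joint seal_b above 0.002 m)).
It fails at once if a bystander (bottle, dish, lens, slide box) is shifted by more than 20 mm (distance of any of reagent, dish, lens, slide_box from where it was at the start of the episode above 0.02 m).
It also fails if it takes over 38 s, if anything falls off the work surface, if the arm or the gripper's body presses on something with over 40 N, if the wrist force passes 120 N, or if a joint passes its speed limit or range.

ROBOT

A 7-joint arm with a two-finger parallel gripper is mounted at the origin on the work surface. World frame = base frame: x ahead of the robot, y to its left, z up, the work surface at z = 0. Lengths are in m, angles in rad, forces in N, time in s.
With the tool pointing down it reaches from about 0.425 to 0.825 m from the base axis. Payload 3.6 kg.
Tool frame: the origin (TCP) lies where the fingers leave the gripper's body, on its centre line; the fingertips stand 73 mm ahead of it and the grasp point (between the pads) lies 54 mm ahead of it; x points along the fingers, y is the direction in which the jaws open and shut, and the axes are right-handed (so a half turn about x gives the same grasp; the last joint's range is limited). The gripper opens to 85 mm and grips with 20 to 120 N. Pads are 22 mm wide; open, the fingers measure 114 mm over their backs; the gripper's body (76 mm by 85 mm) begins 54 mm behind the grasp point. The pads swing forward as they close: fully open they stand 13 mm farther back than shut.
Start: joints at [-1.21, 0.615, -0.013, 1.423, 0.008, 1.103, -0.04], TCP at [0.245, 0.602, 0.304] pointing down, gripper open.
Joint ranges: [-3.12, 3.12], [-0.3, 2.06], [-1.34, 1.32], [0.26, 2.42], [-1.36, 4.5], [0.01, 1.98], [-2.84, 2.84]. Speed limits (rad/s): [2.79, 2.79, 3.14, 3.14, 3.14, 3.14, 3.14].

INTERFACE

Orientations are given as a unit quaternion [x, y, z, w].
In Python, from station import arm, snapshot, camera_info, ticket gives the robot as it stands. Calls block until the motion is done:
- arm.movep(position, orientation): joint-space move of the TCP to a pose.
- arm.line_to(position, velocity=0.15, ori=None): straight line of the TCP; ori=None keeps the orientation; velocity is the mean speed in m/s.
- arm.move_j(angles): joint-space move.
- arm.move_gripper(opening, effort=None): opening from 0.0 (shut) to 1.0 (fully open); effort is the grip in N (None keeps the last); returns when the fingers have stopped.
- arm.pause(seconds).
- arm.ik(position, orientation): joint angles nearest the present ones, or None.
- snapshot(name): name is "scene" or "top" or "wrist"; returns the picture (400x640x3 uint8, blue, green, red); there is no depth.
- camera_info(name): a dict with "fx", "fy", "cx", "cy" (pixels), "dist_coeffs" ([k1, k2, p1, p2, k3] as OpenCV has them; the pictures are not rectified), "R" (3x3) and "t" (3): a world point X has camera coordinates R X + t; the wrist camera has in their place "T_tool_cam" (4x4, takes a point from camera to tool coordinates, whose origin is the TCP and whose axes are the tool frame's). Camera axes: x right, y down, z forward; pixel columns grow to the right and rows downward; lengths in m; the calibration is good to about 2 mm. A picture is of the moment at which its call begins: read the wrist's pose just before it. camera_info takes no time and is no camera call.
A pose or a line that the arm cannot do raises arm.MotionError and nothing moves.
- ticket.finish_job(): hands the job in, once; it reports no verdict.
Readings, each from a call of its own:
- arm.read_time(): time.
- arm.read_joint_positions(): joint angles.
- arm.read_dq(): joint speeds.
- arm.read_effort(): joint torques, N m.
- arm.read_tool_pos(): TCP position.
- arm.read_eef_rot(): TCP orientation.
- arm.read_ft_force(): force on the tool from outside, world axes, zero at the start.
- arm.read_wrist_torque(): the same for the moment, N m.
- arm.read_opening(): opening from 0.0 (shut) to 1.0 (fully open).
Only numpy, scipy, OpenCV 4.12 (cv2) and the standard library are available. Lean on these libraries where they do the work, as an engineer would, in place of code of your own. Each camera call takes 0.05 s, during which the arm holds its last target.

## Working session

There is one attempt and no reset: what is moved stays moved. The work goes in short steps, each a Python script; the robot and the scene stay as the last script left them, time stands still between calls to the robot, and variables do not carry over. Pictures are saved under pics/ and viewed, and the job is handed in when it is done.

```bash
ls; mkdir -p pics; python3 - <<'E'
from station import arm, snapshot, camera_info
import cv2
for n in ("scene","top","wrist"):
    cv2.imwrite(f"pics/{n}0.png",snapshot(n)); print(n,camera_info(n))
print(arm.read_tool_pos(),arm.read_eef_rot(),arm.read_time(),arm.read_opening(),arm.read_ft_force())
E
```

```text
pics
scene {'fx': 432.98768455158927, 'fy': 432.98768455158927, 'cx': 315.1367451243082, 'cy': 207.58522610991176, 'dist_coeffs': array([-0.0548183,  0.       ,  0.       ,  0.       ,  0.       ]), 'R': array([[-0.26114498,  0.96524674,  0.01010063],
       [ 0.76148168,  0.2124251 , -0.61238977],
       [-0.59325286, -0.15223107, -0.79049146]]), 't': array([ 0.11845588, -0.34790042,  1.55362065])}
top {'fx': 388.6373420276247, 'fy': 388.6373420276247, 'cx': 315.9237496796393, 'cy': 196.97397223441033, 'dist_coeffs': array([0.01923577, 0.        , 0.        , 0.        , 0.        ]), 'R': array([[-0.01707533, -0.9997468 ,  0.01465532],
       [-0.98405649,  0.01420848, -0.17728774],
       [ 0.17703462, -0.01744891, -0.98404994]]), 't': array([-0.00368543,  0.50098104,  1.15057225])}
wrist {'fx': 309.1523637963577, 'fy': 309.1523637963577, 'cx': 320.1661837634519, 'cy': 199.66946293271815, 'dist_coeffs': array([-0.02650605,  0.        ,  0.        ,  0.        ,  0.        ]), 'T_tool_cam': array([[ 1.46917127e-04, -2.85229698e-01,  9.58459179e-01,
        -7.13529984e-02],
       [ 9.99999896e-01, -3.71947928e-04, -2.63973378e-04,
        -1.17828043e-03],
       [ 4.31789952e-04,  9.58459118e-01,  2.85229614e-01,
        -7.26423517e-02],
       [ 0.00000000e+00,  0.00000000e+00,  0.00000000e+00,
         1.00000000e+00]])}
[0.24499481 0.60158236 0.30298738] [ 0.13517208  0.69407277 -0.13657288  0.69378624] 0.15 1.0041086707749427 [-0.61482605  0.2345069   0.91057504]
```

View pics/scene0.png

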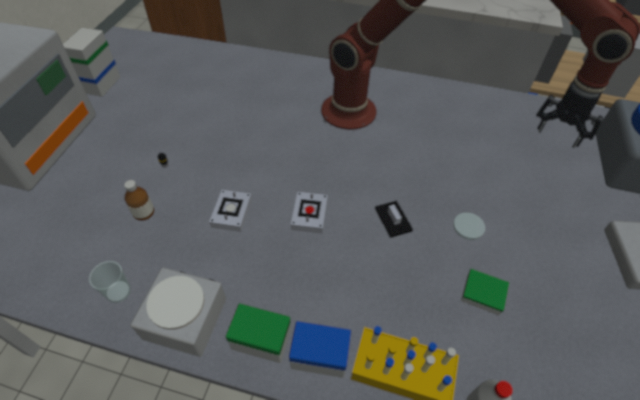

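View pics/top0.png

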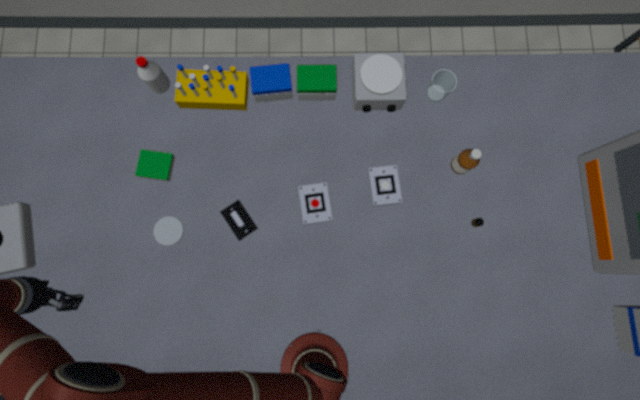

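View pics/wrist0.png

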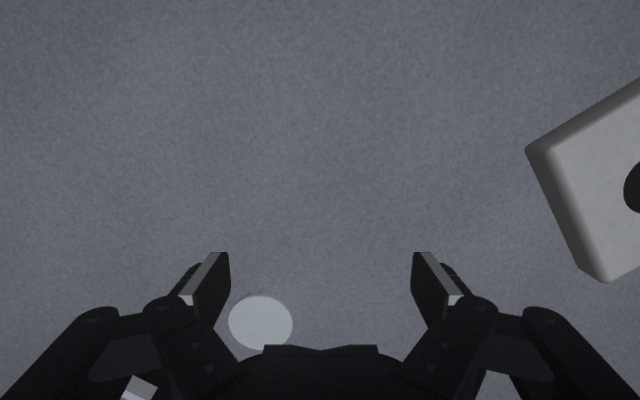

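The red disc is in the chamber at top (315,203) and scene (309,210). The white blank is at top (385,185), and the cover is at top (238,220). I'll zoom in for sharper measurements.

```bash
cat > h.py <<'E'
import numpy as np, cv2
from scipy.spatial.transform import Rotation as Rn
def ray(ci,uv,R,t):
    K=np.array([[ci['fx'],0,ci['cx']],[0,ci['fy'],ci['cy']],[0,0,1]])
    p=cv2.undistortPoints(np.array(uv,float).reshape(-1,1,2),K,np.array(ci['dist_coeffs'])).reshape(-1,2)
    d=np.c_[p,np.ones(len(p))]@R   # R^T d
    return -R.T@t,d
def to_plane(ci,uv,z,R=None,t=None):
    R=ci['R'] if R is None else R; t=ci['t'] if t is None else t
    c,d=ray(ci,uv,R,t); z=np.broadcast_to(z,len(d))
    return c+d*((z-c[2])/d[:,2])[:,None]
def wristRt(ci,pos,q):
    T=np.eye(4);T[:3,:3]=Rn.from_quat(q).as_matrix();T[:3,3]=pos
    W=np.linalg.inv(T@ci['T_tool_cam']); return W[:3,:3],W[:3,3]
def project(ci,X,R=None,t=None):
    R=ci['R'] if R is None else R; t=ci['t'] if t is None else t
    K=np.array([[ci['fx'],0,ci['cx']],[0,ci['fy'],ci['cy']],[0,0,1]])
    return cv2.projectPoints(np.array(X,float).reshape(-1,1,3),cv2.Rodrigues(R)[0],t,K,np.array(ci['dist_coeffs']))[0].reshape(-1,2)
E
python3 - <<'E'
import cv2,numpy as np
im=cv2.imread('pics/top0.png')
a=cv2.resize(im[180:260,200:280],None,fx=5,fy=5,interpolation=cv2.INTER_CUBIC)
b=cv2.resize(im[160:240,280:360],None,fx=5,fy=5,interpolation=cv2.INTER_CUBIC)
cv2.imwrite('pics/zoom.png',np.hstack([a,b]))
E
```

```text
(no output)
```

View pics/zoom.png

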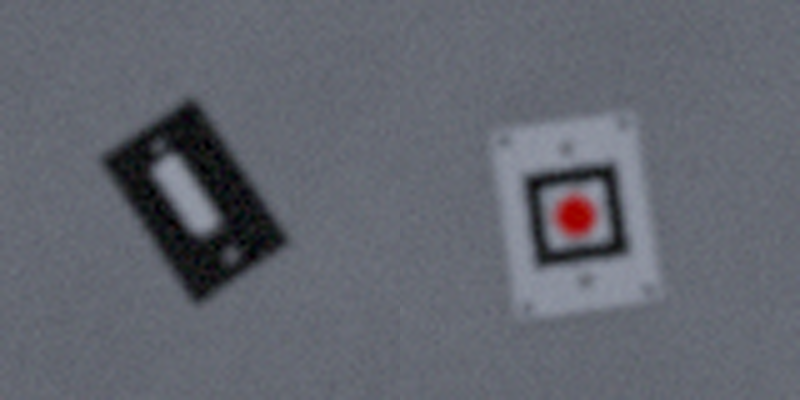

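```bash
python3 - <<'E'
from h import *
from station import arm,camera_info
ci=camera_info('top')
f=lambda p,o:(np.array(p)+.5)/5-.5+o
cov=f([(190,98),(288,240),(197,303),(101,159)],[200,180])
ch=f([(90,127),(234,108),(264,297),(120,320)],[280,160])
for n,p,z in(('cov',cov,.014),('ch',ch,.028)):
    P=to_plane(ci,p,z)[:,:2]; print(n,P.mean(0),np.linalg.norm(P-np.roll(P,-1,0),axis=1),np.degrees([np.arctan2(*(P[(i+1)%4]-P[i])[::-1]) for i in range(4)]))
print(to_plane(ci,f([(161,146),(232,257)],[200,180]),.014),to_plane(ci,f([(167,149),(186,282)],[280,160]),.046))
E
```

```text
cov [0.43869393 0.23041598] [0.1097454  0.06728561 0.10933309 0.06639911] [-145.44267742  124.39404224   34.09269554  -55.24925423]
ch [ 0.48793849 -0.00872107] [0.09124317 0.12083731 0.09003406 0.12296689] [ -83.11192721 -172.42379191   98.23030539    8.13926609]
[[0.47263722 0.2515023  0.014     ]
 [0.40247516 0.20623789 0.014     ]] [[ 0.52449736 -0.00295383  0.046     ]
 [ 0.44173253 -0.01322619  0.046     ]]
```

```bash
cat >> h.py <<'E'
def down(yaw):
    x=np.array([0,0,-1.]); y=np.array([-np.sin(yaw),np.cos(yaw),0]); z=np.cross(x,y)
    return Rn.from_matrix(np.c_[x,y,z]).as_quat()
E
python3 - <<'E'
from h import *
from station import arm,camera_info,snapshot
c=np.radians(34.5);k=np.radians(7.5)
for p,y in(((.4387,.2304),c),((.488,-.0087),k)):
    for e in(0,np.pi):
        for z in(.08,.24): q=arm.ik([*p,z],down(y+e)); print(p,e,z,None if q is None else np.round(q,2))
def look(p,y,name):
    arm.movep([*p,.24],down(y)); arm.pause(.15)
    P,Q=arm.read_tool_pos(),arm.read_eef_rot()
    im=snapshot('wrist'); cv2.imwrite(f'pics/{name}.png',im); np.savez(f'{name}.npz',P=P,Q=Q); print(P,arm.read_time())
look((.488,-.0087),k,'w_ch')
look((.4387,.2304),c,'w_cov')
E
```

```text
(0.4387, 0.2304) 0 0.08 [-0.42  0.74 -0.17  2.06  0.32  0.37  1.34]
(0.4387, 0.2304) 0 0.24 [-0.37  0.47 -0.23  1.94  0.15  0.75  1.49]
(0.4387, 0.2304) 3.141592653589793 0.08 [-0.73  0.76  0.3   2.07 -0.56  0.39 -0.95]
(0.4387, 0.2304) 3.141592653589793 0.24 [-0.89  0.51  0.53  1.95 -0.36  0.78 -1.12]
(0.488, -0.0087) 0 0.08 [ 0.05  0.73 -0.12  2.08  0.24  0.34  1.43]
(0.488, -0.0087) 0 0.24 [-0.03  0.45  0.    1.96 -0.    0.73  1.68]
(0.488, -0.0087) 3.141592653589793 0.08 [-0.28  0.77  0.39  2.09 -0.71  0.42 -0.77]
(0.488, -0.0087) 3.141592653589793 0.24 [-0.49  0.53  0.69  1.98 -0.46  0.8  -0.98]
[ 0.48818647 -0.00795032  0.24001191] 2.7
[0.43969467 0.22818634 0.23994426] 3.8667
```

View pics/w_ch.png

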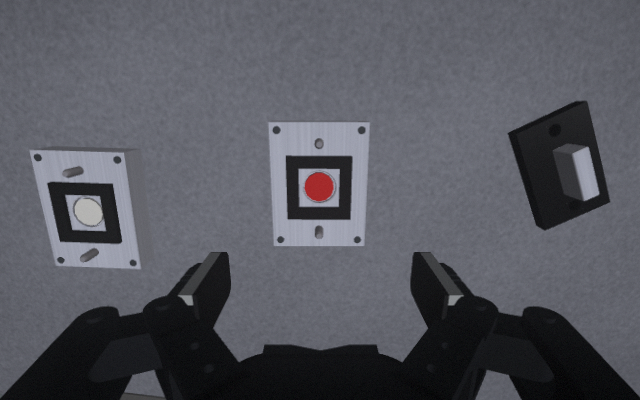

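View pics/w_cov.png

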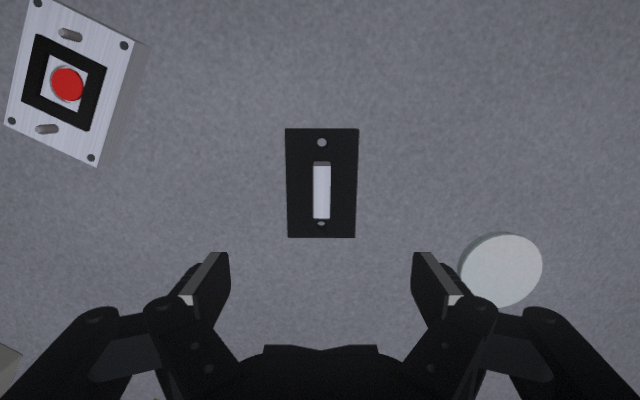

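```bash
cat > fit.py <<'E'
from h import *
from station import camera_info
from scipy.optimize import least_squares
ci=camera_info('wrist')
def fit(name,corn,hx,hy,z,x0):
    g=cv2.cvtColor(cv2.imread(f'pics/{name}.png'),cv2.COLOR_BGR2GRAY); d=np.load(f'{name}.npz'); R,t=wristRt(ci,d['P'],d['Q'])
    c=cv2.cornerSubPix(g,np.float32(corn).reshape(-1,1,2),(4,4),(-1,-1),(3,50,.01)).reshape(-1,2)
    P=to_plane(ci,c,z,R,t)[:,:2]
    M=np.array([(hx,hy),(hx,-hy),(-hx,-hy),(-hx,hy)])
    r=lambda v:(M@np.array([[np.cos(v[2]),np.sin(v[2])],[-np.sin(v[2]),np.cos(v[2])]])+v[:2]-P).ravel()
    s=least_squares(r,x0); print(name,np.round(c,1).tolist()); print(s.x,np.degrees(s.x[2]),'res mm',np.round(s.fun.reshape(-1,2)*1e3,1).tolist()); return s.x,R,t
if __name__=='__main__':
    v,R,t=fit('w_ch',[(268,122),(370,122),(366,246),(274,247)],.06,.045,.028,[.488,-.009,.13])
    cs,sn=np.cos(v[2]),np.sin(v[2])
    print('dowel base,tip',[np.round(project(ci,[[v[0]+s*.042*cs,v[1]+s*.042*sn,z]],R,t)[0],1).tolist() for s in(1,-1) for z in(.028,.046)],'disc',project(ci,[[v[0],v[1],.027]],R,t))
    v,R,t=fit('w_cov',[(285,128),(359,129),(355,238),(288,238)],.055,.035,.014,[.44,.23,.6])
    cs,sn=np.cos(v[2]),np.sin(v[2])
    print('holes',[np.round(project(ci,[[v[0]+s*.042*cs,v[1]+s*.042*sn,.014]],R,t)[0],1).tolist() for s in(1,-1)],'bar ends top',[np.round(project(ci,[[v[0]+s*.025*cs,v[1]+s*.025*sn,.04]],R,t)[0],1).tolist() for s in(1,-1)])
    a=cv2.resize(cv2.imread('pics/w_ch.png')[110:260,250:390],None,fx=2.8,fy=2.8,interpolation=2);b=cv2.resize(cv2.imread('pics/w_cov.png')[110:260,250:390],None,fx=2.8,fy=2.8,interpolation=2)
    cv2.imwrite('pics/z2.png',np.hstack([a,b]))
E
python3 fit.py
```

```text
w_ch [[268.0, 121.69999694824219], [369.3999938964844, 121.9000015258789], [366.0, 246.0], [274.0, 247.0]]
[ 0.48738526 -0.00942521 -3.00211776] -172.0086771195059 res mm [[1.1, 0.4], [0.3, -0.0], [-0.3, -1.3], [-1.1, 0.9]]
dowel base,tip [[319.0, 142.9], [318.9, 145.2], [319.7, 229.1], [319.7, 236.4]] disc [[319.37842962 187.51767562]]
w_cov [[284.5, 128.0], [358.6000061035156, 128.8000030517578], [354.5, 237.5], [287.3999938964844, 237.1999969482422]]
[0.4398078  0.22839446 3.73365161] 213.92247920371793 res mm [[0.6, 0.2], [0.1, 0.3], [-0.3, -0.2], [-0.3, -0.3]]
holes [[321.5, 142.8], [321.0, 225.3]] bar ends top [[321.5, 165.3], [321.1, 218.4]]
```

View pics/z2.png

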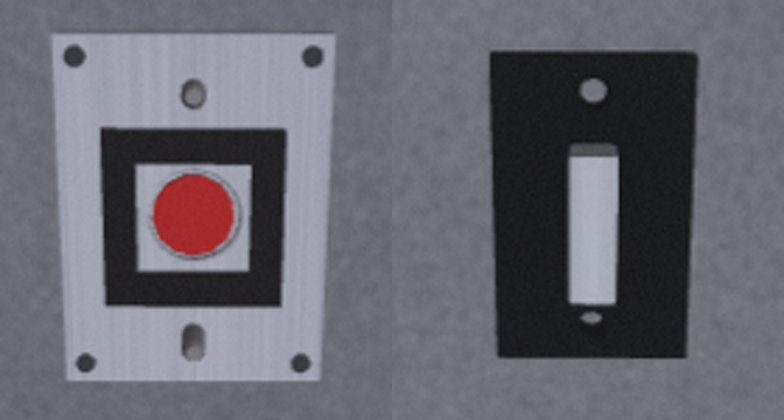

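```bash
python3 - <<'E'
from h import *
from fit import fit
from station import arm,camera_info,snapshot
fit('w_ch',[(268.4,122),(369.8,122),(364.6,245.7),(274.1,245.9)],.06,.045,.028,[.488,-.009,.13-np.pi])
q=down(np.radians(33.9)); p=[.4398,.2284]
arm.move_gripper(.5,80)
arm.line_to([*p,.13],.15,q); arm.line_to([*p,.0905],.06); arm.pause(.2)
print(arm.read_tool_pos(),arm.read_ft_force())
def snap(n):
    P,Q=arm.read_tool_pos(),arm.read_eef_rot(); im=snapshot('wrist'); cv2.imwrite(f'pics/{n}.png',im); np.savez(f'{n}.npz',P=P,Q=Q)
snap('g0')
arm.move_gripper(0,80)
print(arm.read_tool_pos(),arm.read_ft_force(),arm.read_opening(),arm.read_time())
snap('g1')
E
```

```text
w_ch [[268.0, 121.69999694824219], [369.3999938964844, 121.9000015258789], [364.6000061035156, 245.6999969482422], [274.1000061035156, 245.89999389648438]]
[ 0.4870459  -0.00978873 -3.0071659 ] -172.29791461905052 res mm [[0.5, 0.3], [0.1, -0.1], [-0.3, -0.5], [-0.4, 0.2]]
[0.43996169 0.2285027  0.09081492] [0.3136034  0.7910141  0.08532466]
[0.43979571 0.22849289 0.09092676] [-1.46607322 -0.23492147  5.67137327] 0.16452075487337675 6.6583
```

View pics/g1.png

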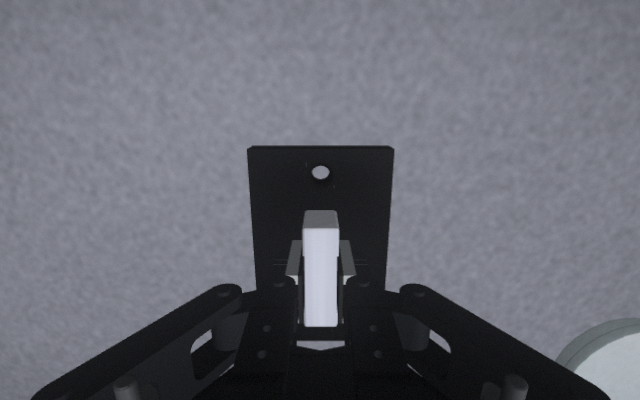

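View pics/g0.png

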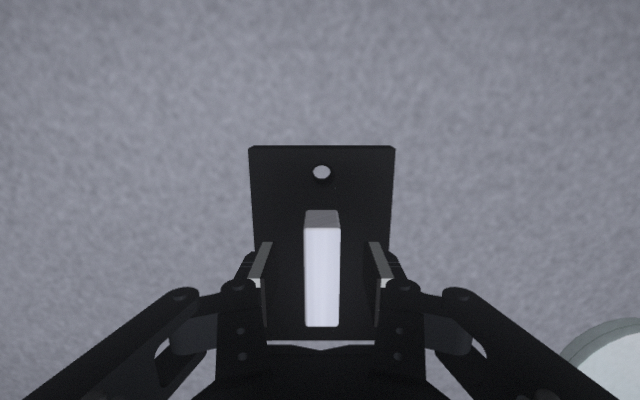

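The cover is gripped: opening 0.165 ≈ 14–16 mm, near hole at (320,172). Next I'll lift it, move over the chamber and recheck how it sits in the hand.

```bash
python3 - <<'E'
from h import *
from station import arm,camera_info,snapshot
ci=camera_info('wrist')
def snap(n):
    P,Q=arm.read_tool_pos(),arm.read_eef_rot(); im=snapshot('wrist'); cv2.imwrite(f'pics/{n}.png',im); np.savez(f'{n}.npz',P=P,Q=Q)
def intool(n,uv,z):
    d=np.load(n+'.npz');R,t=wristRt(ci,d['P'],d['Q']); X=to_plane(ci,uv,z,R,t)
    return Rn.from_quat(d['Q']).inv().apply(X-d['P'])*1e3
print('cover in tool at grasp: corners,hole',np.round(intool('g1',[(247.5,147),(393.5,147),(320.5,172.5)],.014),1))
arm.line_to([.4398,.2284,.2],.15); arm.pause(.1)
print(arm.read_tool_pos(),arm.read_ft_force(),arm.read_opening())
q=down(np.radians(7.7))
arm.movep([.4870,-.0098,.2],q); arm.pause(.3)
print(arm.read_tool_pos(),Rn.from_quat(arm.read_eef_rot()).as_matrix().round(3).tolist(),arm.read_ft_force(),arm.read_time())
snap('c0'); cv2.imwrite('pics/sc.png',snapshot('scene'))
d=cv2.imread('pics/sc.png');cv2.imwrite('pics/sc.png',cv2.resize(d[120:280,200:440],None,fx=3,fy=3,interpolation=2))
E
```

```text
cover in tool at grasp: corners,hole [[ 76.9 -35.3 -55.7]
 [ 76.9  34.4 -55.7]
 [ 76.9  -0.4 -43.3]]
[0.43914472 0.22798344 0.19878646] [-0.33297329 -0.50784933 -3.78047952] 0.16441819305957414
[ 0.48701808 -0.00842704  0.19998362] [[-0.0, -0.137, 0.991], [0.001, 0.991, 0.137], [-1.0, 0.001, 0.0]] [-0.0363015   0.44929237 -3.07241   ] 8.95
```

View pics/c0.png

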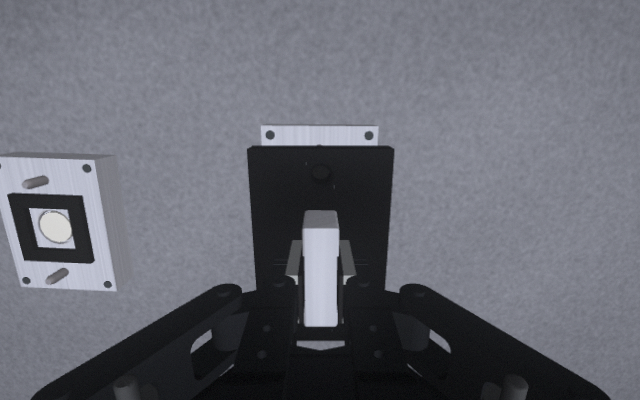

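View pics/sc.png

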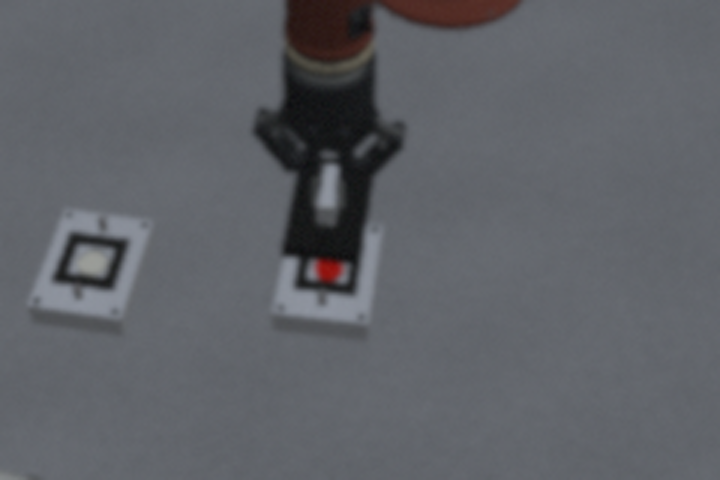

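```bash
cat >> h.py <<'E'
def snap(n):
    from station import arm,snapshot
    P,Q=arm.read_tool_pos(),arm.read_eef_rot(); im=snapshot('wrist'); cv2.imwrite(f'pics/{n}.png',im); np.savez(f'{n}.npz',P=P,Q=Q)
def intool(n,uv,z):
    from station import camera_info
    ci=camera_info('wrist')
    d=np.load(n+'.npz');R,t=wristRt(ci,d['P'],d['Q']); X=to_plane(ci,uv,z,R,t)
    return Rn.from_quat(d['Q']).inv().apply(X-d['P'])*1e3
E
python3 - <<'E'
from h import *
from station import arm
print(arm.read_tool_pos())
arm.line_to([.4870,-.0098,.143],.1); arm.pause(.4)
print(arm.read_tool_pos(),arm.read_ft_force(),arm.read_time()); snap('c1')
im=cv2.imread('pics/c1.png'); cv2.imwrite('pics/c1z.png',cv2.resize(im[90:230,210:430],None,fx=3.6,fy=3.6,interpolation=2))
E
```

```text
[ 0.48701654 -0.00908753  0.20000016]
[ 0.48711314 -0.00978883  0.14330985] [-0.57335492 -0.03011127 -3.09484647] 10.1667
```

View pics/c1z.png

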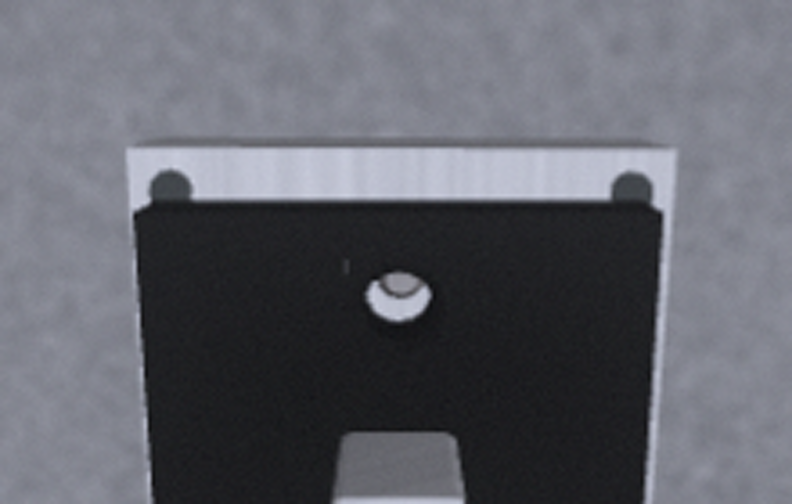

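```bash
python3 - <<'E'
from h import *
u=lambda L:(np.array(L,float)+.5)/3.6-.5+[210,90]
P=np.load('c1.npz')['P']; zc=P[2]-.0769
print('chamber corners',intool('c1',u([(127,148),(677,149)]),.028).round(1).tolist())
print('cover far: corners, hole',intool('c1',u([(135,205),(662,205),(399,297)]),zc).round(1).tolist())
print('dowel bottom arc edge',intool('c1',u([(401,297)]),.046).round(1).tolist(),intool('c1',u([(401,297)]),.043).round(1).tolist())
E
```

```text
chamber corners [[115.3, -45.6, -60.3], [115.3, 44.9, -60.1]]
cover far: corners, hole [[76.9, -35.8, -55.5], [76.9, 34.0, -55.5], [76.9, -0.9, -43.1]]
dowel bottom arc edge [[97.3, -0.5, -39.0]] [[100.3, -0.5, -38.4]]
```

```bash
python3 - <<'E'
from h import *
u=lambda L:(np.array(L,float)+.5)/3.6-.5+[210,90]
P=np.load('c1.npz')['P']; zc=P[2]-.0769
print('hole top rim -z edge',intool('c1',u([(399,271)]),zc).round(2).tolist(),'bottom rim +z edge',intool('c1',u([(399,323)]),zc-.014).round(2).tolist())
print('hole sides',intool('c1',u([(366,290),(432,290)]),zc).round(2).tolist(),intool('c1',u([(366,297),(432,297)]),zc-.014).round(2).tolist())
E
```

```text
hole top rim -z edge [[76.87, -0.86, -46.67]] bottom rim +z edge [[90.88, -0.85, -36.33]]
hole sides [[76.87, -5.32, -44.08], [76.87, 3.6, -44.08]] [[90.88, -5.74, -40.27], [90.87, 4.04, -40.27]]
```

```bash
python3 - <<'E'
from h import *
from station import arm
x,y=.48695,-.0094
arm.line_to([x,y,.1425],.05); arm.pause(.2)
for z in(.136,.131,.127):
    arm.line_to([x,y,z],.03); arm.pause(.15)
    F=arm.read_ft_force(); print(z,arm.read_tool_pos().round(4),F.round(1),arm.read_wrist_torque().round(2),arm.read_time())
    if np.hypot(F[0],F[1])>12 or F[2]>10: print('stop');break
snap('c2')
im=cv2.imread('pics/c2.png'); cv2.imwrite('pics/c2z.png',cv2.resize(im[90:230,210:430],None,fx=3.6,fy=3.6,interpolation=2))
E
```

```text
0.136 [ 0.487  -0.0094  0.136 ] [ 0.6  0.5 -2.2] [ 0.03 -0.06 -0.  ] 11.1833
0.131 [ 0.487  -0.0094  0.131 ] [ 0.1 -0.2 -3.9] [ 0.   -0.   -0.02] 11.65
0.127 [ 0.4871 -0.0094  0.127 ] [-1.4 -1.1 -3. ] [-0.01  0.03  0.02] 12.0833
```

View pics/c2z.png

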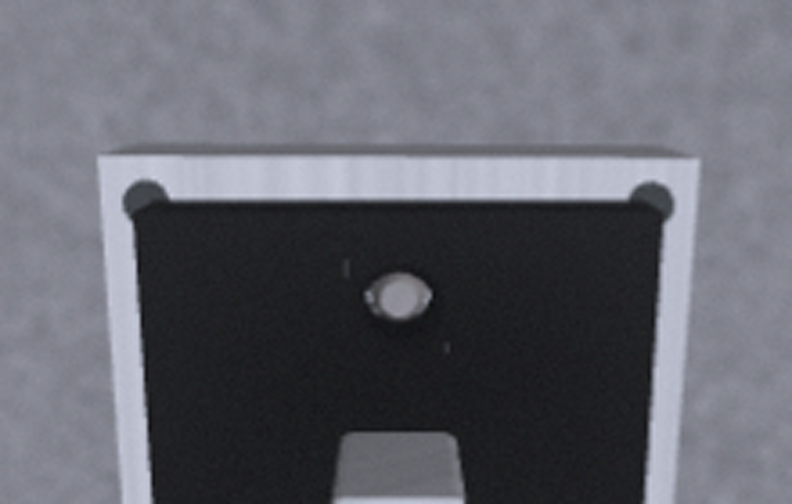

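The dowel tip sits centred in the hole (zoom (400,296)) and lateral force is low, so both dowels are engaged. Now I'll press it down in steps.

```bash
python3 - <<'E'
from h import *
from station import arm
x,y=.48695,-.0094
arm.move_gripper(0,110)
for z in(.123,.121,.1195,.1185,.1175,.1165,.1155,.1145):
    arm.line_to([x,y,z],.02); arm.pause(.25)
    F=arm.read_ft_force(); print(z,arm.read_tool_pos().round(5),F.round(1),arm.read_wrist_torque().round(2),arm.read_time())
    if np.hypot(F[0],F[1])>20 or F[2]>35: print('stop');break
E
```

```text
0.123 [ 0.48725 -0.00943  0.12334] [-0.8  1.2  3.7] [-0.04  0.15 -0.04] 12.95
0.121 [ 0.48727 -0.00944  0.12145] [-0.9 -0.6  7.3] [-0.04  0.25 -0.01] 13.45
0.1195 [ 0.48725 -0.00941  0.12017] [-1.4  0.2  9.3] [-0.02  0.28  0.01] 13.95
0.1185 [ 0.48727 -0.0094   0.11934] [-1.8  0.1  9. ] [-0.02  0.35 -0.05] 14.45
0.1175 [ 0.48726 -0.00943  0.11901] [-2.8 -0.3 14.7] [-0.    0.59 -0.05] 14.95
0.1165 [ 0.48722 -0.00941  0.119  ] [-3.8 -0.4 23.6] [0.04 0.99 0.03] 15.45
0.1155 [ 0.48719 -0.00942  0.11895] [-6.5  0.6 31.9] [0.07 1.4  0.02] 15.95
0.1145 [ 0.4872 -0.0094  0.1189] [-8.  -0.1 41. ] [0.03 1.77 0.02] 16.45
stop
```

```bash
python3 - <<'E'
from h import *
from station import arm,snapshot
arm.line_to([.48695,-.0094,.1155],.02); arm.pause(.5)
print(arm.read_tool_pos().round(5),Rn.from_quat(arm.read_eef_rot()).as_matrix()[:,0].round(4),arm.read_ft_force().round(1),arm.read_opening(),arm.read_time())
snap('c3'); im=cv2.imread('pics/c3.png')
s=snapshot('scene');
cv2.imwrite('pics/f.png',np.vstack([cv2.resize(im[90:230,210:430],(660,420),interpolation=2)[:300],cv2.resize(s[170:250,200:376],(660,300),interpolation=2)]))
E
```

```text
[ 0.48719 -0.00941  0.11896] [ 2.1e-03 -1.0e-04 -1.0e+00] [-6.5 -0.7 31.9] 0.15762290939633153 17.2
```

View pics/f.png

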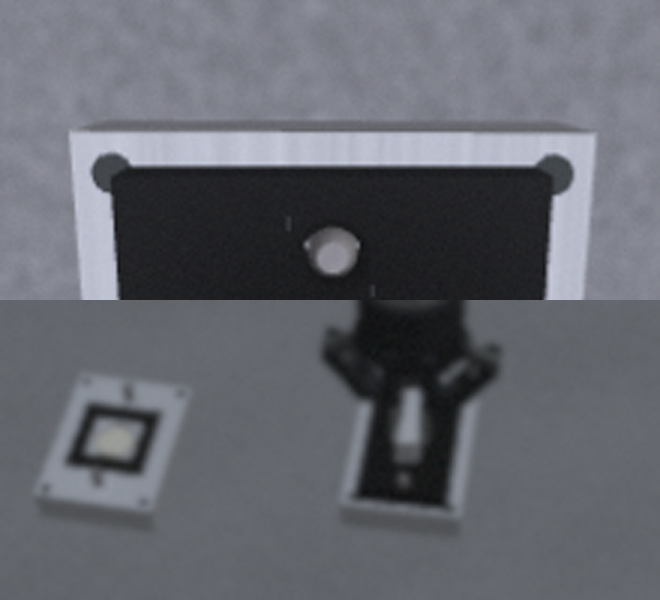

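The dowel shows through the hole by about 4 mm, the cover sits parallel with an even margin, and it hasn't slipped in the grip. I'm handing it in.

```bash
python3 - <<'E'
from station import arm,ticket
print(arm.read_ft_force(),arm.read_time()); print(ticket.finish_job())
E
```

```text
[-5.69320189  0.66774097 31.78181573] 17.3
the job is handed in; nothing more can be done
None
```

I picked up the black cover, fitted it over both dowels of the chamber with the red disc (centre about x 0.487, y −0.0095 m) and pressed it home. I handed the job in at 17.3 s, with the gripper still holding it pressed shut; no verdict is reported.

**Last checks:**
- **Seated:** The downward travel stopped hard at TCP z 0.119 m, which is the height expected for the cover flush on the block. The steady push there is about 32 N.
- **Fit:** The tool tilt is about 0.002 rad. The wrist picture shows the dowel through the near hole and an even margin of block around the part of the cover in view. The far dowel was visible only coarsely in the scene camera.
- **Grip:** The cover did not slip in the fingers.
- **Other things on the bench:** I pressed nothing on the white-blank chamber. I did not approach the bottle, dish, lens or slide box, but I took no final picture to confirm their positions.

**Small disagreements:** The camera estimates of the chamber differed by about 1 mm and 0.5°. The lengthwise estimates of the cover in the hand also differed by about 1 mm. I settled the alignment at close range with the dowel in the hole. A side force of about 6 N (−x) and a wrist moment of about 1.4 N m stayed while pressing.

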